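# Wind a washer spindle until its lock plate drops

## Robot

A 7-joint arm with a two-finger parallel gripper is mounted at the origin on the work surface. World frame = base frame: x ahead of the robot, y to its left, z up, the work surface at z = 0. Lengths are in m, angles in degrees, forces in N, time in s.
With the tool pointing down it reaches from about 0.425 to 0.95 m from the base axis. Payload 4.7 kg.
Tool frame: the origin (TCP) lies at the very end of the fingers, on their centre line; the grasp point (between the pads) lies 19 mm behind it (tcp_to_grasp is the distance from the TCP to the grasp point, in m); z points along the fingers, y is the line along which they close (so a half turn about z gives the same grasp; the last joint's range is limited). The gripper opens to 85 mm and grips with 20 to 120 N. Pads are 22 mm wide; open, the fingers measure 114 mm over their backs; the gripper's body (76 mm by 85 mm) begins 54 mm behind the grasp point. The pads swing forward as they close: fully open they stand 13 mm farther back than shut.
Start: joints at [-75.968, 26.849, -2.785, 87.806, 1.381, 65.374, -4.715], TCP at [0.182, 0.65, 0.231] pointing down, gripper open.
Joint ranges: [-148.3, 148.3], [-19.14, 114.17], [-79.39, 73.82], [5.75, 140.21], [-59.74, 239.74], [12.07, 113.84], [-152.46, 152.46]. Speed limits (degrees/s): [147.25, 147.25, 180, 180, 180, 180, 180].

## Interface

Orientations are given as [roll, pitch, yaw] about the fixed x, y, z axes, in that order (R = Rz(yaw) Ry(pitch) Rx(roll)).
In Python, from rig import * gives the robot as it stands.
- The arm moves only by the tool carry_out, never from a script. Its argument "plan" is a list of rows, each an object with "linear": the shift along the tool's x, y, z normalised to -1 to 1, where 1 is 20 cm, a list of three; "roll": the turn about the tool's z normalised to -1 to 1, where 1 is 4 degrees. A call has 1 to 20 rows; each row shifts and turns the commanded pose from where the row before left it, along the tool's axes as they then stand; what a row does not reach is not made up. A row lasts 1/12 s, in which the tool goes at most 41.7 mm and 7.16 degrees, less where a joint would pass 70% of its speed; a pose out of reach is approached as far as the arm can. A call with a number of a shift or a turn outside -1 to 1 is refused whole. A call with a gripper value outside its range is refused whole. "fingers" is the closure, from -1 (fully open) to 1 (shut), set as the call begins (left out, the last holds). The fingers move at their own pace and stop on an object; "force" is the grip in N (left out, the last holds). Time passes only in rows, so rows that do not move let the fingers close. It gives the time, the measured TCP pose, the force, the opening and the grip force at its end, in the units of the state.
- observe(): the state, without advancing time (a new reading comes with each control period).
- snapshot(name): name is "side" or "top" or "wrist"; returns the picture (480x640x3 uint8, red, green, blue); there is no depth.
- calibration(name): a dict with "mtx" (3x3 intrinsics, pixels), "cam_to_world" (4x4, takes a point from camera to world coordinates). Camera axes: x right, y down, z forward; pixel columns grow to the right and rows downward; lengths in m; the calibration is good to about 2 mm. The wrist camera is an equidistant fisheye: a pixel r from the principal point sees the ray r / f radians off the axis. A picture is of the moment at which its call begins: read the wrist's pose just before it. calibration takes no time and is no camera call; for the wrist camera it gives the pose at the moment of the call.
- sign_off(): hands the job in; it is judged then, once.
Trained networks look in the newest picture that a camera, given by its name, has taken for a name from the list of things; names that differ only in an ending like _2 or _b are one class to them, and where a whole thing is asked for, a point or a joint stands for the part that bears it (a point fixed in the world has none). Each returns a list of dicts, best first, with "p" (0 to 1); they miss things now and then, are a little off and sometimes report something else, mostly with a low value. They report only what shows in the picture. A call takes as long as a camera call. They do not tell look-alikes from the thing itself.
- search_frame(thing, camera): "extent" ([left, top, right, bottom] in pixels, round what is visible of it).
- place_of(thing, camera): "pixel" ([column, row] in pixels: a listed point, or the origin of a listed thing).
The state is a dict: "t": time; "joints": joint angles; "qvel": joint speeds; "effort": joint torques, N m; "eef_pos": TCP position; "orientation": TCP orientation; "wrist_force": force on the tool from outside, world axes, zero at the start; "torque": the same for the moment, N m; "gripper_width": opening from 0.0 (shut) to 1.0 (fully open); "finger_force": force on a finger pad.
Only numpy, scipy, OpenCV 4.12 (cv2) and the standard library are available. Lean on these libraries where they do the work, as an engineer would, in place of code of your own. Each camera call takes 0.05 s, during which the arm holds its last target. There are 200 camera calls.

## Task

The lock plate on the washer's gear unit sits proud because the flats of the spindle do not meet its slot. Fit the crank squarely and fully onto the spindle's square end and turn the spindle with it until the plate drops fully home by itself, without touching the plate with the arm; then lift the crank off and lay it back on its cork mat, hub down and released. Leave everything else where it is.

Things in the scene. Friction and masses are not known exactly. Their poses are not given: they have to be found in the camera images.
- gear_unit: Fixed aluminium gear unit: flange 176 (x) by 136 (y) mm, housing 150 by 120 mm, top at 70 mm, a round steel collar 52 mm across in its middle, top at 78 mm. Origin: on the work surface, on the spindle's upright axis; z up.
- fork (a point): Midway between the tops (108 mm high) of two dark fixed posts on the gear unit, 64 mm from the axis along its x. Each is 10 mm thick in y, 14 mm in x; the gap of 21 mm holds the plate's tail: the plate can slide up and down but not turn.
- lock_plate: Dark steel lock plate, loose on the spindle, about 0.4 kg: 84 (x) by 70 (y) by 12 mm, a 50 by 50 by 12 mm boss on top (24 mm high in all), a tail 18 mm wide reaching 78 mm to +x into the fork. Origin: centre of its underside, on the axis. Starts proud, resting on the spindle's tang, underside 88 mm above the work surface; home on the collar at 78 mm.
- plate_slot (a point): Middle of the slot in the plate's underside: 35 mm long along the plate's x, 23 mm wide, 12 mm deep; a round bore of 24 mm above it. When the spindle's tang meets the slot (within about 0.09 rad) the plate drops 10 mm by its own weight, then locks the spindle, so that it turns no farther apart from play.
- spindle (a joint): Angle of the upright spindle about z relative to the gear unit, rad, counter-clockwise from above positive; turns either way, no stops within 6.3. At 0 and at plus or minus pi the tang lies along the plate's slot. Starts at 0.7 to 2.44. Stays where it is left; friction 0.12 N m, and the plate's drag: 2 to 3 N at the crank's grip.
- spindle_seat (a point): On the spindle's axis, on the shoulder where the crank's hub seats, 124 mm above the work surface, 12 mm above the plate's boss while it is proud (22 mm when home). Turns with the spindle; its x and y are square to the flats of the square end. Below it, from the collar up: a tang 32 by 20 mm, 10 mm high, then a round of 21 mm.
- spindle_tip (a point): Top end of the spindle, 31 mm above the shoulder: from the shoulder up 24 mm of square, 14 by 14 mm, then a square taper 7 mm high narrowing from 14 to 6.4 mm.
- crank: Loose crank, 0.3 kg, most of it in the hub: steel hub 36 by 36 by 40 mm high with a square through hole of 16.6 mm, sides along its x and y (fits the square end in any of four turns, to within 0.15 rad; seated: 0.2 rad of play). An arm 16 wide, 10 high runs along +x from the hub, level with its underside. Origin: centre of the hub's underside; z up. The hub can be grasped across its y sides.
- crank_grip (a point): On the axis of the crank's black round upright grip, 16 mm in diameter, 85 mm from the hub's axis along the crank's x, 35 mm above the hub's underside; the grip's top is 55 mm above the underside.
- mat: Fixed cork mat, 210 (x) by 150 (y) by 4 mm thick. Origin: centre of its underside, on the work surface. The crank lies on it, hub down, and comes back onto it.
- spacer: Bystander: loose steel spacer ring 24 mm across, 12 mm high, on a far corner of the mat. Origin under its centre.
- tape_roll: Bystander: white roll 60 mm across, 22 mm high, near the robot. Origin under its centre.
- oil_can: Bystander: grey can 56 mm across, 130 mm high, beyond the work. Origin under its centre.
- screwdriver: Bystander: screwdriver lying beyond the work.
- wrench: Bystander: steel wrench lying along x between the gear unit and the mat.
- mug: Bystander: white mug 80 mm across, 90 mm high, far left. Origin under its centre.
Mind the look-alikes: they are no part of the job. What is shaped like the lock_plate but turquoise is not meant. Of the things that look like the crank, the larger one is meant.

How it is judged:
By the outcome, as a careful person would: the job done as asked, in the order asked, and still so for the second after the job is handed in, with the robot touching nothing.
It also fails if it takes over 72 s, if anything falls off the work surface, if the arm or the gripper's body presses on something with over 40 N, if the wrist force passes 120 N, or if a joint passes its speed limit or range.

## Working session

There is one attempt and no reset: what is moved stays moved. The work goes in short steps, Python scripts to look and compute and a tool call to move; the robot and the scene stay as the last step left them, time stands still between calls to the robot, and variables do not carry over. Pictures are saved under pics/ and viewed, at most 10 in all, crops included, and the job is handed in when it is done.

Besides the shell and the picture viewer there is one more tool, called after "Request:" as name(argument=value, ...), one argument or row to a line, values as JSON. carry_out: Moves the arm, as the interface text tells. Scaled input: -1 to 1 covers 20 cm each way for a shift and 4 degrees each way for a turn. Its arguments: {"type":"object","properties":{"plan":{"type":"array","items":{"type":"object","properties":{"linear":{"type":"array","items":{"type":"number"}},"roll":{"type":"number"}}}},"fingers":{"type":"number"},"force":{"type":"number"}},"required":["plan"]}

```bash
mkdir -p pics
cat > h.py <<'E'
from rig import *
import numpy as np, cv2
def snap(n,f):
    im=snapshot(n); cv2.imwrite('pics/'+f,cv2.cvtColor(im,cv2.COLOR_RGB2BGR)); return im
def ray(cam,px,cal=None):
    c=cal or calibration(cam); K=np.array(c['mtx']); T=np.array(c['cam_to_world'])
    d=np.array([(px[0]-K[0,2])/K[0,0],(px[1]-K[1,2])/K[1,1]])
    if cam=='wrist':
        r=np.hypot(*d); v=np.array([*(d/max(r,1e-9)*np.sin(r)),np.cos(r)])
    else: v=np.array([*d,1.]); v/=np.linalg.norm(v)
    return T[:3,3],T[:3,:3]@v
def atz(cam,px,z,cal=None):
    o,v=ray(cam,px,cal); return o+v*(z-o[2])/v[2]
def tri(rays):
    A=sum(np.eye(3)-np.outer(v,v) for o,v in rays); b=sum((np.eye(3)-np.outer(v,v))@o for o,v in rays)
    return np.linalg.solve(A,b)
def proj(cam,P,cal=None):
    c=cal or calibration(cam); K=np.array(c['mtx']); T=np.array(c['cam_to_world'])
    p=T[:3,:3].T@(np.array(P)-T[:3,3])
    if cam=='wrist':
        r=np.hypot(p[0],p[1]); a=np.arctan2(r,p[2]); d=p[:2]/max(r,1e-9)*a
    else: d=p[:2]/p[2]
    return np.array([K[0,0]*d[0]+K[0,2],K[1,1]*d[1]+K[1,2]])
E
python3 - <<'E'
from h import *
s=observe();print({k:np.round(v,3) for k,v in s.items()})
for c in ('top','side'):
    snap(c,c+'0.png'); print(c,np.round(calibration(c)['cam_to_world'],3).tolist())
    for t in ('crank','crank_grip','spindle_tip','spindle_seat','fork','lock_plate','gear_unit','mat','plate_slot'):
        print(t,[(np.round(d['pixel'],1).tolist(),round(d['p'],2)) for d in place_of(t,c)[:3]])
E
```

```text
{'t': np.float64(0.0), 'joints': array([-75.968,  26.896,  -2.785,  87.875,   1.38 ,  65.375,  -4.715]), 'qvel': array([-0.09 , -0.008, -0.024,  0.046, -0.092, -0.051,  0.049]), 'effort': array([-1.0000e-03, -5.1031e+01, -4.6000e-02, -2.3771e+01,  1.1000e-02,
        8.0000e-03,  0.0000e+00]), 'eef_pos': array([0.182, 0.649, 0.23 ]), 'orientation': array([-1.79888e+02,  3.00000e-03,  1.64315e+02]), 'wrist_force': array([-0.385,  0.068,  0.774]), 'torque': array([ 0.005, -0.003, -0.033]), 'finger_force': np.float64(0.0), 'gripper_width': np.float64(1.001)}
top [[0.021, -0.986, 0.165, 0.398], [-1.0, -0.023, -0.008, 0.107], [0.011, -0.165, -0.986, 1.056], [0.0, 0.0, 0.0, 1.0]]
crank [([489.8, 345.5], 0.9), ([465.5, 264.5], 0.73)]
crank_grip [([525.3, 349.0], 0.94), ([485.1, 229.6], 0.55)]
spindle_tip [([265.9, 228.3], 0.68), ([272.4, 231.3], 0.67)]
spindle_seat [([267.2, 226.8], 0.49)]
fork [([279.6, 201.7], 0.85), ([167.9, 292.4], 0.74)]
lock_plate [([271.6, 232.4], 0.85), ([272.0, 348.0], 0.75), ([174.0, 216.4], 0.74)]
gear_unit [([276.7, 240.7], 0.77), ([270.0, 227.8], 0.33)]
mat [([463.1, 254.3], 0.9), ([370.9, 318.6], 0.47), ([271.9, 232.4], 0.28)]
plate_slot [([175.5, 218.5], 0.83), ([274.1, 233.2], 0.75), ([275.9, 352.1], 0.75)]
side [[0.872, -0.315, 0.375, 0.192], [-0.489, -0.563, 0.667, -0.524], [0.001, -0.765, -0.645, 0.709], [0.0, 0.0, 0.0, 1.0]]
crank [([312.0, 448.3], 0.75), ([384.6, 373.3], 0.7), ([396.0, 251.6], 0.52)]
crank_grip [([334.3, 472.8], 0.87), ([434.4, 362.5], 0.71), ([459.1, 305.4], 0.38)]
spindle_tip [([299.8, 187.1], 0.49)]
spindle_seat [([280.1, 325.9], 0.7), ([298.8, 200.4], 0.59), ([382.8, 373.0], 0.17)]
fork [([328.3, 199.6], 0.73), ([401.8, 319.0], 0.7)]
lock_plate [([298.9, 212.9], 0.78), ([214.1, 272.9], 0.78), ([297.3, 213.0], 0.69)]
gear_unit [([301.9, 244.9], 0.74), ([296.2, 211.5], 0.21)]
mat [([401.0, 367.8], 0.82)]
plate_slot [([299.5, 212.4], 0.98), ([276.9, 194.5], 0.85)]
```

Run:
```python
import cv2,numpy as np
a=cv2.imread('pics/top0.png');b=cv2.imread('pics/side0.png')
cv2.imwrite('pics/c1.png',np.hstack([cv2.resize(a[150:400,140:560],None,fx=.95,fy=1.0*.95),cv2.resize(b[120:480,180:500],None,fx=1,fy=1)[:237*1]]) if 0 else cv2.resize(a[150:400,140:560],None,fx=1.9,fy=1.9))
cv2.imwrite('pics/c2.png',cv2.resize(b[130:480,150:520],None,fx=1.6,fy=1.6))
```

```text
(no output)
```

View pics/c1.png

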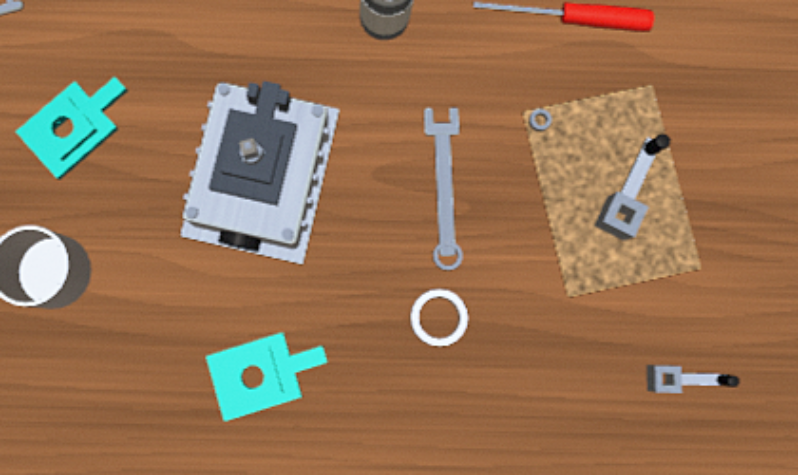

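View pics/c2.png

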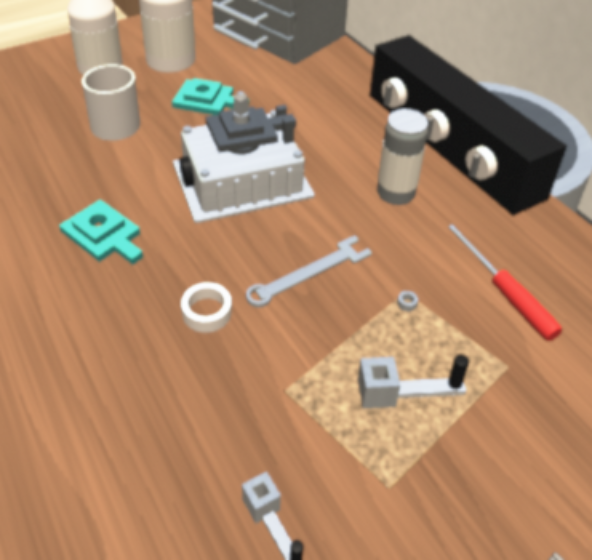

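The larger crank is on the mat, with its hub near top pixel (469,263). The gear unit's spindle tip is near (271,227), and the fork is up-image at (280,202). The small crank and the turquoise plates are the look-alikes.

Run:
```python
from h import *
def t(a,b):
    P=tri([ray('top',a),ray('side',b)]); return np.round(P,4), np.round(proj('top',P)-a,1), np.round(proj('side',P)-b,1)
print('crank',t((465.5,264.5),(384.6,373.3)))
print('grip',t((485.1,229.6),(434.4,362.5)))
print('tip',t((265.9,228.3),(299.8,187.1)),t((272.4,231.3),(299.8,187.1)))
print('seat',t((267.2,226.8),(298.8,200.4)))
print('fork',t((279.6,201.7),(328.3,199.6)))
print('plate',t((271.6,232.4),(298.9,212.9)))
print('gear',t((276.7,240.7),(301.9,244.9)))
print('mat',t((463.1,254.3),(401,367.8)))
for n in('top','side','wrist'):print(np.array(calibration(n)['mtx']).round(1).tolist())
print(np.round(calibration('wrist')['cam_to_world'],3).tolist())
```

```text
crank (array([ 0.5297, -0.1881,  0.0132]), array([-0.3,  0.7]), array([ 0.9, -0.2]))
grip (array([ 0.6012, -0.2239,  0.0387]), array([ 0.3, -0.6]), array([-0.8,  0.2]))
tip (array([0.5729, 0.2072, 0.1531]), array([ 0.5, -1.2]), array([-1.1,  0.2])) (array([0.566 , 0.1943, 0.1629]), array([ 0.6, -1.3]), array([-1.2,  0.2]))
seat (array([0.5779, 0.2111, 0.1151]), array([-0.6,  1.5]), array([ 1.3, -0.3]))
fork (array([0.6332, 0.1878, 0.1111]), array([ 0.7, -1.4]), array([-1.3,  0.3]))
plate (array([0.5736, 0.2051, 0.0859]), array([-0.4,  1.1]), array([ 1. , -0.2]))
gear (array([ 0.5757,  0.2023, -0.0086]), array([ 0.1, -0.1]), array([-0.1,  0. ]))
mat (array([ 0.5576, -0.1885,  0.0078]), array([ 1.2, -2.2]), array([-2.9,  0.5]))
[[512.1, 0.0, 326.0], [0.0, 512.1, 241.3], [0.0, 0.0, 1.0]]
[[460.0, 0.0, 310.7], [0.0, 460.0, 236.8], [0.0, 0.0, 1.0]]
[[371.6, 0.0, 315.6], [0.0, 371.6, 234.2], [0.0, 0.0, 1.0]]
[[0.27, 0.924, 0.272, 0.113], [0.963, -0.26, -0.076, 0.669], [0.001, 0.282, -0.959, 0.374], [0.0, 0.0, 0.0, 1.0]]
```

Request:
carry_out(
  plan=[
    {"linear":[-0.155,-0.1,-0.031]},
    {"linear":[-0.155,-0.1,-0.031]},
    {"linear":[-0.155,-0.1,-0.031]},
    {"linear":[-0.155,-0.1,-0.031]},
    {"linear":[-0.155,-0.1,-0.031]},
    {"linear":[-0.155,-0.1,-0.031]},
    {"linear":[-0.155,-0.1,-0.031]},
    {"linear":[-0.155,-0.1,-0.031]},
    {"linear":[-0.155,-0.1,-0.031]},
    {"linear":[-0.155,-0.1,-0.031]},
    {"linear":[-0.155,-0.1,-0.031]},
    {"linear":[-0.155,-0.1,-0.031]},
    {"linear":[-0.155,-0.1,-0.031]},
    {"linear":[-0.155,-0.1,-0.031]},
    {"linear":[-0.155,-0.1,-0.031]},
    {"linear":[0,0,0]},
    {"linear":[0,0,0]},
  ],
)

```text
$.plan[0]: bad value
```

```bash
cat > look.py <<'E'
from h import *
import sys,pickle
n=sys.argv[1]
s=observe();print({k:np.round(s[k],3).tolist() for k in('t','eef_pos','orientation','joints')})
c=calibration('wrist'); snap('wrist',n+'.png'); pickle.dump(c,open(n+'.pkl','wb'))
for t in sys.argv[2:]:
    th,z=t.split(':')
    print(th,[(np.round(d['pixel'],1).tolist(),round(d['p'],2),np.round(atz('wrist',d['pixel'],float(z),c),4).tolist()) for d in place_of(th,'wrist')[:3]])
E
python3 look.py w1 spindle_tip:.155 spindle_seat:.124 fork:.108 lock_plate:.088 gear_unit:0 plate_slot:.088
```

```text
{'t': 1.0, 'eef_pos': [0.182, 0.65, 0.231], 'orientation': [179.994, -0.001, 164.316], 'joints': [-75.969, 26.848, -2.784, 87.804, 1.382, 65.375, -4.714]}
spindle_tip [([25.5, 417.9], 0.24, [0.2928, 0.2842, 0.155])]
spindle_seat []
fork []
lock_plate []
gear_unit [([134.9, 478.1], 0.94, [0.5766, 0.1966, 0.0])]
plate_slot []
```

View pics/w1.png

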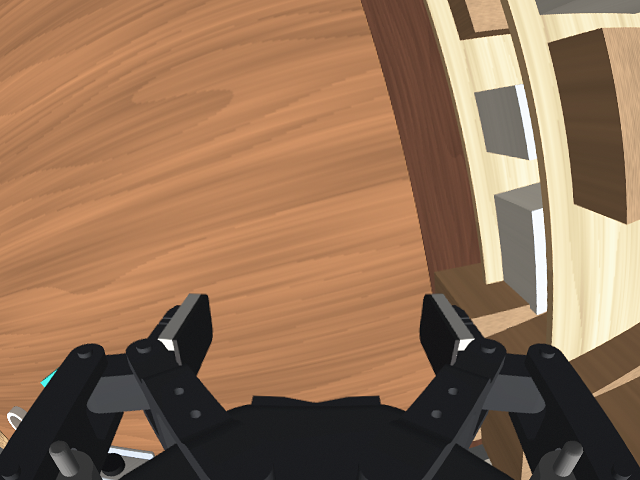

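The picture shows only bare wood and the open fingers, because the move was refused. I'll retry with roll given explicitly.

Request:
carry_out(
  plan=[
    {"linear":[-0.168,-0.1,-0.03],"roll":0},
    {"linear":[-0.168,-0.1,-0.03],"roll":0},
    {"linear":[-0.168,-0.1,-0.03],"roll":0},
    {"linear":[-0.168,-0.1,-0.03],"roll":0},
    {"linear":[-0.168,-0.1,-0.03],"roll":0},
    {"linear":[-0.168,-0.1,-0.03],"roll":0},
    {"linear":[-0.168,-0.1,-0.03],"roll":0},
    {"linear":[-0.168,-0.1,-0.03],"roll":0},
    {"linear":[-0.168,-0.1,-0.03],"roll":0},
    {"linear":[-0.168,-0.1,-0.03],"roll":0},
    {"linear":[-0.168,-0.1,-0.03],"roll":0},
    {"linear":[-0.168,-0.1,-0.03],"roll":0},
    {"linear":[-0.168,-0.1,-0.03],"roll":0},
    {"linear":[-0.168,-0.1,-0.03],"roll":0},
    {"linear":[-0.168,-0.1,-0.03],"roll":0},
    {"linear":[-0.168,-0.1,-0.03],"roll":0},
    {"linear":[0,0,0],"roll":0},
    {"linear":[0,0,0],"roll":0},
  ],
)

```text
t: 2.85
eef_pos: [0.6152, 0.1933, 0.3275]
orientation: [-180.0, 0.1, 164.0]
wrist_force: [-0.0, 0.7, 0.3]
gripper_width: 0.999
finger_force: 0.0
```

```bash
python3 look.py w2 spindle_tip:.155 spindle_seat:.124 fork:.108 lock_plate:.088 gear_unit:0 plate_slot:.088
```

```text
{'t': 2.85, 'eef_pos': [0.615, 0.193, 0.327], 'orientation': [-179.972, 0.067, 163.976], 'joints': [-29.64, 20.411, 11.663, 85.512, -4.133, 74.464, 56.391]}
spindle_tip [([312.2, 160.2], 0.87, [0.572, 0.2025, 0.155]), ([311.7, 163.5], 0.55, [0.5745, 0.2014, 0.155])]
spindle_seat [([312.8, 161.0], 0.83, [0.5754, 0.2018, 0.124])]
fork [([316.6, 218.8], 0.94, [0.6335, 0.1889, 0.108])]
lock_plate [([311.4, 155.1], 0.8, [0.5722, 0.201, 0.088]), ([474.5, 141.7], 0.6, [0.6016, 0.3759, 0.088])]
gear_unit [([315.0, 149.7], 0.8, [0.5728, 0.2045, 0.0]), ([315.4, 153.7], 0.37, [0.5778, 0.2036, 0.0])]
plate_slot [([311.2, 155.6], 0.68, [0.5726, 0.2007, 0.088]), ([478.5, 141.0], 0.59, [0.6019, 0.3809, 0.088]), ([308.6, 152.3], 0.35, [0.5686, 0.1991, 0.088])]
```

View pics/w2.png

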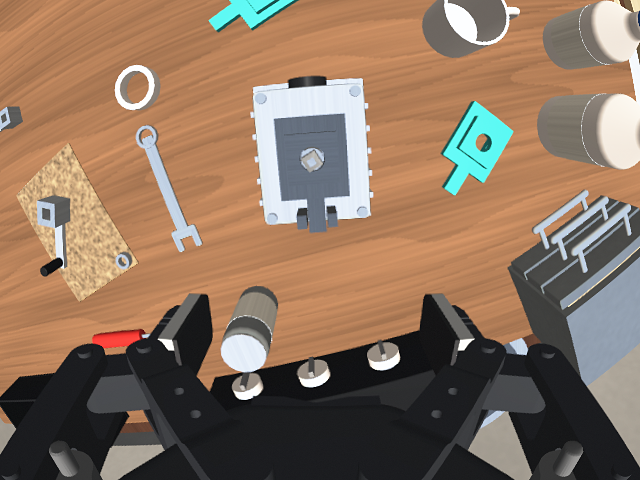

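The gear unit is mid-image, with the spindle tip at (312,160) and the fork at (317,219). The crank is on the mat at left. I'll rectify the area around the spindle to read the square's angle.

```bash
cat > rect.py <<'E'
from h import *
import sys,pickle
# name cx cy z half out : upright top-down view, right=+x world, up=+y
n,cx,cy,z,half,out=sys.argv[1],*map(float,sys.argv[2:6]),sys.argv[6]
c=pickle.load(open(n+'.pkl','rb')); im=cv2.imread('pics/'+n+'.png'); N=580
u=(np.arange(N)+.5)/N*2-1
M=np.array([[proj('wrist',(cx+half*a,cy-half*b,z),c) for a in u[::4]] for b in u[::4]]).astype(np.float32)
M=cv2.resize(M,(N,N)); o=cv2.remap(im,M[...,0].copy(),M[...,1].copy(),cv2.INTER_CUBIC)
cv2.imwrite('pics/'+out+'.png',o)
E
python3 rect.py w2 .5735 .2025 .148 .06 r2
```

```text
(no output)
```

View pics/r2.png

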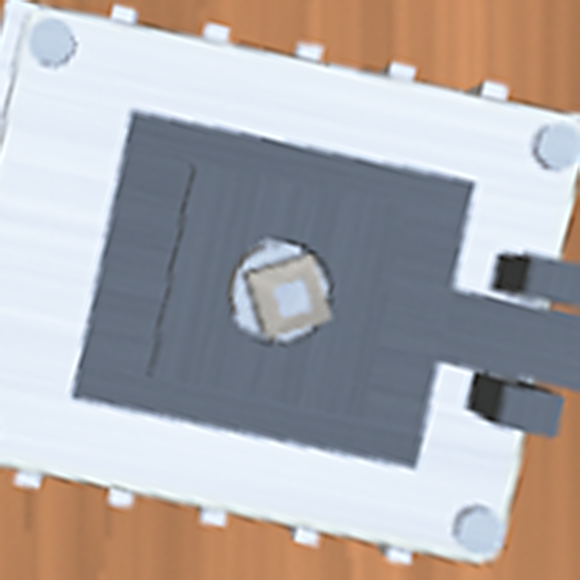

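The rectified view shows the plate's edges at about −11.8° and the square end at about +19°. The spindle is therefore at about 121°, so I need +59° to reach pi. The axis is at about (0.5733, 0.2013). Next I'll look at the crank.

Request:
carry_out(
  plan=[
    {"linear":[-0.0286,-0.1805,0.035],"roll":0},
    {"linear":[-0.0286,-0.1805,0.035],"roll":0},
    {"linear":[-0.0286,-0.1805,0.035],"roll":0},
    {"linear":[-0.0286,-0.1805,0.035],"roll":0},
    {"linear":[-0.0286,-0.1805,0.035],"roll":0},
    {"linear":[-0.0286,-0.1805,0.035],"roll":0},
    {"linear":[-0.0286,-0.1805,0.035],"roll":0},
    {"linear":[-0.0286,-0.1805,0.035],"roll":0},
    {"linear":[-0.0286,-0.1805,0.035],"roll":0},
    {"linear":[-0.0286,-0.1805,0.035],"roll":0},
    {"linear":[-0.0286,-0.1805,0.035],"roll":0},
    {"linear":[0,0,0],"roll":0.88},
    {"linear":[0,0,0],"roll":0.88},
    {"linear":[0,0,0],"roll":0.88},
    {"linear":[0,0,0],"roll":0},
    {"linear":[0,0,0],"roll":0},
  ],
)

```text
t: 4.53
eef_pos: [0.5669, -0.2021, 0.2503]
orientation: [180.0, -0.0, 153.9]
wrist_force: [-0.4, -0.4, 0.3]
gripper_width: 1.0
finger_force: 0.0
```

```bash
python3 look.py w3 crank:.004 crank_grip:.039 mat:0 spacer:.004; python3 rect.py w3 .56 -.2 .044 .1 r3
```

```text
{'t': 4.533, 'eef_pos': [0.567, -0.202, 0.25], 'orientation': [179.987, -0.005, 153.91], 'joints': [-1.42, 19.663, 22.277, 98.019, -8.18, 63.92, 87.203]}
crank [([210.7, 42.7], 0.97, [0.3673, -0.2276, 0.004]), ([314.4, 156.9], 0.6, [0.5292, -0.1851, 0.004])]
crank_grip [([314.7, 246.7], 0.89, [0.6072, -0.2229, 0.039]), ([147.2, 65.2], 0.71, [0.3636, -0.2901, 0.039])]
mat []
spacer [([564.1, 235.7], 0.64, [0.7482, 0.0664, 0.004]), ([422.7, 215.3], 0.6, [0.6377, -0.1049, 0.004])]
```

View pics/r3.png

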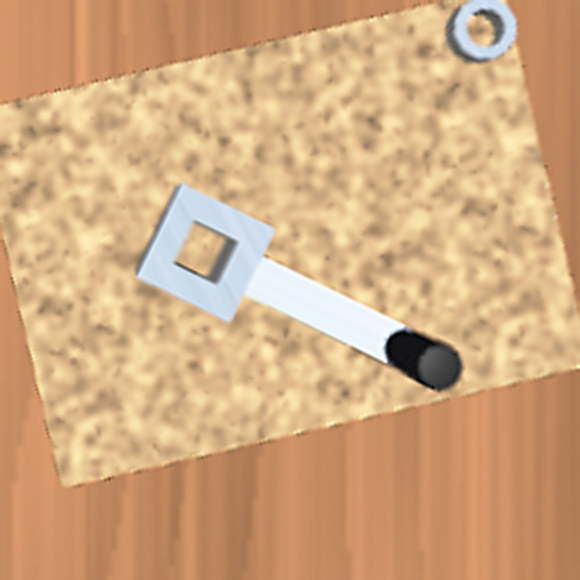

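The hub's centre is at about (0.5312, −0.1871), with the crank pointing at −26°. The tool is already aligned, so I'll go down and grasp.

Request:
carry_out(
  plan=[
    {"linear":[0.0645,-0.004,0.15],"roll":0},
    {"linear":[0.0645,-0.004,0.15],"roll":0},
    {"linear":[0.0645,-0.004,0.15],"roll":0},
    {"linear":[0,0,0.14],"roll":0},
    {"linear":[0,0,0.14],"roll":0},
    {"linear":[0,0,0.14],"roll":0},
    {"linear":[0,0,0.14],"roll":0},
    {"linear":[0,0,0.14],"roll":0},
    {"linear":[0,0,0.02],"roll":0},
    {"linear":[0,0,0.02],"roll":0},
    {"linear":[0,0,0],"roll":0},
    {"linear":[0,0,0],"roll":0},
  ],
)

```text
t: 5.78
eef_pos: [0.5322, -0.1884, 0.0137]
orientation: [180.0, 0.2, 153.8]
wrist_force: [0.7, -0.0, 0.5]
gripper_width: 1.0
finger_force: 0.0
```

Request:
carry_out(
  plan=[
    {"linear":[0,0,0],"roll":0},
    {"linear":[0,0,0],"roll":0},
    {"linear":[0,0,0],"roll":0},
    {"linear":[0,0,0],"roll":0},
    {"linear":[0,0,0],"roll":0},
    {"linear":[0,0,0],"roll":0},
    {"linear":[0,0,0],"roll":0},
    {"linear":[0,0,0],"roll":0},
    {"linear":[0,0,0],"roll":0},
    {"linear":[0,0,0],"roll":0},
  ],
  fingers=1,
  force=90,
)

```text
t: 6.62
eef_pos: [0.5316, -0.188, 0.0132]
orientation: [180.0, 0.1, 153.8]
wrist_force: [-0.0, 0.4, 5.3]
gripper_width: 0.41
finger_force: 90.6
```

Request:
carry_out(
  plan=[
    {"linear":[0,0,-0.05],"roll":0},
    {"linear":[0,0,-0.15],"roll":0},
    {"linear":[0,0,-0.2],"roll":0},
    {"linear":[0,0,-0.2],"roll":0},
    {"linear":[0,0,-0.2],"roll":0},
    {"linear":[0,0,-0.2],"roll":0},
    {"linear":[0,0,-0.185],"roll":0},
    {"linear":[0.051,0.181,0],"roll":0},
    {"linear":[0.051,0.181,0],"roll":0},
    {"linear":[0.051,0.181,0],"roll":0},
    {"linear":[0.051,0.181,0],"roll":0},
    {"linear":[0.051,0.181,0],"roll":0},
    {"linear":[0.051,0.181,0],"roll":0},
    {"linear":[0.051,0.181,0],"roll":0},
    {"linear":[0.051,0.181,0],"roll":0},
    {"linear":[0.051,0.181,0],"roll":0},
  ],
)

```text
t: 7.95
eef_pos: [0.5917, 0.1463, 0.2489]
orientation: [-179.9, -0.1, 153.7]
wrist_force: [1.4, -0.1, -3.1]
gripper_width: 0.411
finger_force: 90.6
```

Request:
carry_out(
  plan=[
    {"linear":[0,0,0],"roll":0.935},
    {"linear":[0,0,0],"roll":0.935},
    {"linear":[0,0,0],"roll":0.935},
    {"linear":[0,0,0],"roll":0.935},
    {"linear":[0,0,0],"roll":0.935},
    {"linear":[0,0,0],"roll":0.935},
    {"linear":[0,0,0],"roll":0.935},
    {"linear":[0,0,0],"roll":0.935},
    {"linear":[0,0,0],"roll":0.935},
    {"linear":[0,0,0],"roll":0.935},
    {"linear":[0,0,0],"roll":0.935},
    {"linear":[0,0,0],"roll":0.935},
    {"linear":[0,0,0],"roll":0},
    {"linear":[0,0,0],"roll":0},
  ],
)

```text
t: 9.12
eef_pos: [0.592, 0.1448, 0.2489]
orientation: [-179.9, -0.0, 109.0]
wrist_force: [-0.1, -1.1, -2.9]
gripper_width: 0.411
finger_force: 91.0
```

```bash
python3 look.py w4 crank:.241 spindle_tip:.155 spindle_seat:.124 fork:.108; python3 rect.py w4 .5735 .2015 .148 .03 r4
python3 - <<'E'
import cv2,numpy as np
a=cv2.imread('pics/w4.png');b=cv2.imread('pics/r4.png')
cv2.imwrite('pics/v4.png',np.hstack([cv2.resize(b,(400,400)),a[80:480,120:520]]))
E
```

```text
{'t': 9.117, 'eef_pos': [0.592, 0.145, 0.249], 'orientation': [-179.912, -0.005, 108.965], 'joints': [-35.297, 20.614, 23.294, 97.081, -8.89, 64.22, 9.521]}
crank [([315.1, 289.1], 0.6, [0.5911, 0.1464, 0.241]), ([98.3, 381.2], 0.52, [0.4906, 0.0426, 0.241]), ([314.6, 146.2], 0.5, [0.5707, 0.2053, 0.241])]
spindle_tip [([319.1, 146.3], 0.85, [0.5744, 0.2021, 0.155])]
spindle_seat [([317.4, 145.1], 0.66, [0.5737, 0.2011, 0.124])]
fork [([385.8, 187.8], 0.63, [0.635, 0.1871, 0.108])]
```

View pics/v4.png

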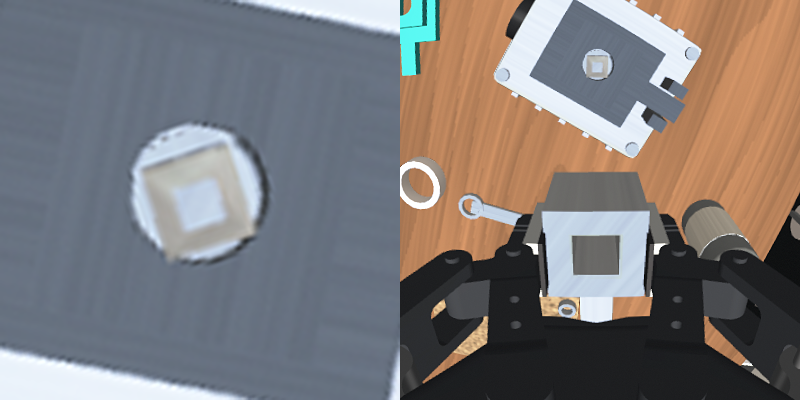

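Both views put the spindle axis at about (0.5734, 0.2011), with the square at 19°. The crank is held straight, with its hub-top hole at about w4 pixels (291–340, 315–355). Next: the hub centre relative to the TCP.

Run:
```python
from h import *
import pickle
c=pickle.load(open('w4.pkl','rb'))
for z in (.275,.28,.285):
  for L in ([(262,291),(369,291),(372,377),(260,377)],[(293,315),(340,315),(340,355),(291,354)]):
    P=np.array([atz('wrist',p,z,c)[:2] for p in L]); m=P.mean(0); d=m-[.592,.1448]; a=np.radians(109)
    e=[P[(i+1)%4]-P[i] for i in range(4)]
    print(z,m.round(4),'tool xy',np.round([d@[np.cos(a),np.sin(a)],d@[np.sin(a),-np.cos(a)]],4),[round(float(np.hypot(*v)),4) for v in e],[round(float(np.degrees(np.arctan2(v[1],v[0])))%90,1) for v in e])
```

```text
0.275 [0.5927 0.1426] tool xy [-0.0023 -0.    ] [0.0372, 0.0382, 0.0441, 0.0382] [19.0, 24.5, 19.0, 14.1]
0.275 [0.5925 0.1436] tool xy [-0.0013  0.    ] [0.0167, 0.0175, 0.0184, 0.0171] [19.0, 20.6, 17.6, 14.9]
0.28 [0.5917 0.1456] tool xy [ 0.0008 -0.    ] [0.0356, 0.0366, 0.0422, 0.0365] [19.0, 24.5, 19.0, 14.1]
0.28 [0.5915 0.1465] tool xy [0.0018 0.    ] [0.016, 0.0167, 0.0177, 0.0163] [19.0, 20.6, 17.6, 14.9]
0.285 [0.5907 0.1486] tool xy [ 0.004 -0.   ] [0.034, 0.0349, 0.0403, 0.0349] [19.0, 24.5, 19.0, 14.1]
0.285 [0.5904 0.1495] tool xy [0.0049 0.    ] [0.0153, 0.016, 0.0169, 0.0156] [19.0, 20.6, 17.6, 14.9]
```

Request:
carry_out(
  plan=[
    {"linear":[0.0973,0.001,0],"roll":0},
    {"linear":[0.0973,0.001,0],"roll":0},
    {"linear":[0.0973,0.001,0],"roll":0},
    {"linear":[0,0,0.1],"roll":0},
    {"linear":[0,0,0.1],"roll":0},
    {"linear":[0,0,0.1],"roll":0},
    {"linear":[0,0,0.09],"roll":0},
    {"linear":[0,0,0],"roll":0},
    {"linear":[0,0,0],"roll":0},
    {"linear":[0,0,0],"roll":0},
  ],
)

```text
t: 10.2
eef_pos: [0.5753, 0.2005, 0.1725]
orientation: [179.9, -0.0, 108.9]
wrist_force: [0.0, -0.1, -2.9]
gripper_width: 0.411
finger_force: 90.8
```

```bash
python3 look.py w5 crank:.161 spindle_tip:.155
python3 - <<'E'
from h import *
snap('side','s5.png'); snap('top','t5.png')
a=cv2.imread('pics/w5.png')[200:430,180:450];b=cv2.imread('pics/s5.png')[100:260,220:400]
cv2.imwrite('pics/v5.png',np.hstack([cv2.resize(a,(420,358)),cv2.resize(b,(380,358))]))
E
```

```text
{'t': 10.2, 'eef_pos': [0.575, 0.2, 0.172], 'orientation': [179.885, -0.007, 108.871], 'joints': [-38.923, 24.63, 21.076, 101.927, -10.516, 55.251, 5.277]}
crank [([315.5, 289.2], 0.9, [0.5752, 0.2006, 0.161])]
spindle_tip []
```

View pics/v5.png

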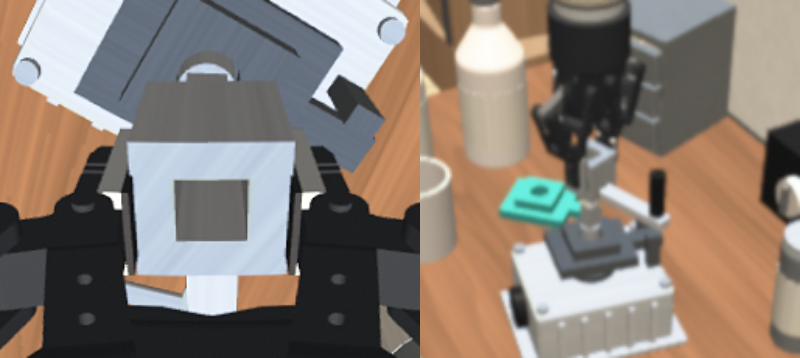

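The hub hovers squarely over the spindle tip (the tip shows just past the hub's edge in the left view). I'll correct by 1.4 mm and go down gently.

Request:
carry_out(
  plan=[
    {"linear":[0.003,-0.007,0],"roll":0},
    {"linear":[0,0,0.015],"roll":0},
    {"linear":[0,0,0.015],"roll":0},
    {"linear":[0,0,0.015],"roll":0},
    {"linear":[0,0,0.015],"roll":0},
    {"linear":[0,0,0.015],"roll":0},
    {"linear":[0,0,0.015],"roll":0},
    {"linear":[0,0,0],"roll":0},
    {"linear":[0,0,0],"roll":0},
  ],
)

```text
t: 11.2
eef_pos: [0.5728, 0.2004, 0.153]
orientation: [-180.0, -0.0, 108.9]
wrist_force: [0.3, -0.4, -3.3]
gripper_width: 0.407
finger_force: 90.8
```

Request:
carry_out(
  plan=[
    {"linear":[0,0,0.02],"roll":0},
    {"linear":[0,0,0.02],"roll":0},
    {"linear":[0,0,0.02],"roll":0},
    {"linear":[0,0,0.015],"roll":0},
    {"linear":[0,0,0.01],"roll":0},
    {"linear":[0,0,0.005],"roll":0},
    {"linear":[0,0,0],"roll":0},
    {"linear":[0,0,0],"roll":0},
    {"linear":[0,0,0],"roll":0},
  ],
)

```text
t: 11.95
eef_pos: [0.573, 0.2005, 0.1355]
orientation: [180.0, -0.0, 108.9]
wrist_force: [0.1, 0.4, -3.5]
gripper_width: 0.411
finger_force: 90.8
```

Request:
carry_out(
  plan=[
    {"linear":[0,0,0.005],"roll":0},
    {"linear":[0,0,0.005],"roll":0},
    {"linear":[0,0,0.005],"roll":0},
    {"linear":[0,0,0],"roll":0},
    {"linear":[0,0,0],"roll":0},
  ],
)

```text
t: 12.37
eef_pos: [0.573, 0.2005, 0.1331]
orientation: [180.0, -0.0, 108.9]
wrist_force: [-2.5, -1.4, 4.5]
gripper_width: 0.408
finger_force: 91.9
```

Seated on contact at TCP z = 0.133 (as expected). Now turning counter-clockwise.

Request:
carry_out(
  plan=[
    {"linear":[0,0,0],"roll":-0.5},
    {"linear":[0,0,0],"roll":-0.8},
    {"linear":[0,0,0],"roll":-0.8},
    {"linear":[0,0,0],"roll":-0.8},
    {"linear":[0,0,0],"roll":-0.8},
    {"linear":[0,0,0],"roll":-0.8},
    {"linear":[0,0,0],"roll":-0.8},
    {"linear":[0,0,0],"roll":-0.8},
    {"linear":[0,0,0],"roll":-0.8},
    {"linear":[0,0,0],"roll":-0.8},
    {"linear":[0,0,0],"roll":-0.8},
    {"linear":[0,0,0],"roll":-0.8},
    {"linear":[0,0,0],"roll":-0.8},
    {"linear":[0,0,0],"roll":-0.8},
    {"linear":[0,0,0],"roll":-0.8},
    {"linear":[0,0,0],"roll":-0.8},
    {"linear":[0,0,0],"roll":0},
    {"linear":[0,0,0],"roll":0},
  ],
)

```text
t: 13.87
eef_pos: [0.5743, 0.201, 0.1332]
orientation: [179.8, 0.1, 158.8]
wrist_force: [1.2, 1.0, 2.7]
gripper_width: 0.41
finger_force: 91.6
```

```bash
cat > st.py <<'E'
from h import *
s=observe();print({k:np.round(s[k],3).tolist() for k in('t','eef_pos','orientation','wrist_force','torque','joints')})
snapshot('side')
for t in('lock_plate','plate_slot'):print(t,[(np.round(d['pixel'],1).tolist(),round(d['p'],2)) for d in place_of(t,'side')[:3]])
print([(np.round(d['extent'],1).tolist(),round(d['p'],2)) for d in search_frame('lock_plate','side')[:3]])
for z in(.088,.078):print(z,proj('side',(.5733,.2011,z)).round(1))
E
python3 st.py
```

```text
{'t': 13.867, 'eef_pos': [0.574, 0.201, 0.133], 'orientation': [179.842, 0.15, 158.787], 'wrist_force': [1.224, 0.952, 2.674], 'torque': [0.236, -0.398, 0.028], 'joints': [-29.262, 26.259, 8.021, 103.484, -4.614, 50.354, 49.662]}
lock_plate [([297.0, 210.9], 0.79), ([276.9, 193.0], 0.72), ([213.9, 274.2], 0.59)]
plate_slot [([209.4, 275.6], 0.92), ([276.5, 189.9], 0.89), ([300.3, 210.7], 0.85)]
[([278.7, 201.3, 333.3, 225.1], 0.93), ([190.9, 253.4, 237.6, 294.6], 0.84), ([256.5, 178.5, 291.1, 200.3], 0.8)]
0.088 [300.6 212.9]
0.078 [300.7 216.5]
```

Request:
carry_out(
  plan=[
    {"linear":[0,0,0],"roll":-0.5},
    {"linear":[0,0,0],"roll":-0.5},
    {"linear":[0,0,0],"roll":-0.5},
    {"linear":[0,0,0],"roll":-0.5},
    {"linear":[0,0,0],"roll":0},
    {"linear":[0,0,0],"roll":0},
    {"linear":[0,0,0],"roll":0},
  ],
)

```text
t: 14.65
eef_pos: [0.5743, 0.2011, 0.1332]
orientation: [179.9, 0.2, 166.8]
wrist_force: [5.2, 2.4, 4.3]
gripper_width: 0.406
finger_force: 91.8
```

```bash
python3 st.py
```

```text
{'t': 14.65, 'eef_pos': [0.574, 0.201, 0.133], 'orientation': [179.87, 0.176, 166.822], 'wrist_force': [5.176, 2.387, 4.322], 'torque': [0.471, -1.032, -0.04], 'joints': [-27.856, 26.215, 6.114, 103.391, -3.508, 50.356, 56.685]}
lock_plate [([212.1, 271.5], 0.97), ([275.4, 191.4], 0.94), ([297.7, 212.9], 0.63)]
plate_slot [([211.4, 274.2], 0.97), ([299.9, 212.9], 0.79)]
[([275.3, 200.9, 332.8, 224.5], 0.9), ([186.9, 256.3, 237.1, 294.2], 0.64), ([257.1, 179.5, 290.9, 200.8], 0.63)]
0.088 [300.6 212.9]
0.078 [300.7 216.5]
```

Request:
carry_out(
  plan=[
    {"linear":[0,0,0],"roll":-0.4},
    {"linear":[0,0,0],"roll":-0.4},
    {"linear":[0,0,0],"roll":-0.3},
    {"linear":[0,0,0],"roll":0},
    {"linear":[0,0,0],"roll":0},
    {"linear":[0,0,0],"roll":0},
  ],
)

```text
t: 15.35
eef_pos: [0.5743, 0.2012, 0.1331]
orientation: [179.9, 0.2, 171.2]
wrist_force: [5.6, 1.8, 4.6]
gripper_width: 0.404
finger_force: 91.8
```

```bash
python3 st.py
python3 - <<'E'
from h import *
b0=cv2.imread('pics/s5.png')[170:240,250:350]; snap('side','s6.png'); b=cv2.imread('pics/s6.png')[170:240,250:350]
cv2.imwrite('pics/v6.png',np.hstack([cv2.resize(b0,(400,280)),cv2.resize(b,(400,280))]))
E
```

```text
{'t': 15.35, 'eef_pos': [0.574, 0.201, 0.133], 'orientation': [179.879, 0.185, 171.218], 'wrist_force': [5.633, 1.845, 4.555], 'torque': [0.504, -1.059, -0.081], 'joints': [-27.072, 26.201, 5.062, 103.342, -2.908, 50.36, 60.538]}
lock_plate [([213.2, 275.7], 0.95), ([302.1, 212.1], 0.83), ([274.4, 192.3], 0.8)]
plate_slot [([208.6, 274.6], 0.88), ([299.7, 214.0], 0.72), ([276.5, 192.6], 0.62)]
[([258.4, 179.3, 289.7, 201.1], 0.89), ([188.5, 253.7, 237.4, 292.8], 0.79), ([276.8, 202.0, 327.3, 221.8], 0.65)]
0.088 [300.6 212.9]
0.078 [300.7 216.5]
```

View pics/v6.png

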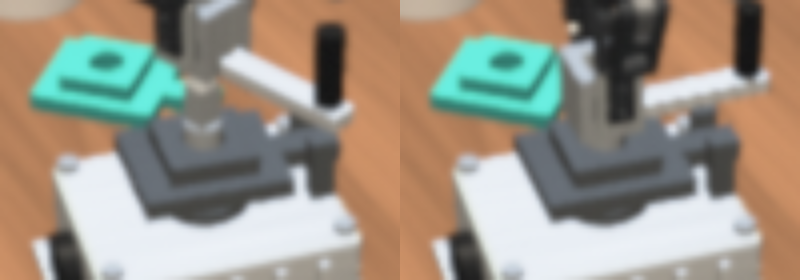

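The right image matches the left: the plate is still proud. From here I'll track its height by patch matching.

```bash
cat > drop.py <<'E'
from h import *
a=cv2.imread('pics/s5.png',0); b=cv2.cvtColor(snapshot('side'),cv2.COLOR_RGB2GRAY)
for n,(x0,y0,x1,y1) in {'plate':(276,208,312,226),'housing':(262,222,290,245)}.items():
    t=cv2.resize(a[y0:y1,x0:x1],None,fx=4,fy=4,interpolation=cv2.INTER_CUBIC); w=cv2.resize(b[y0-8:y1+8,x0-8:x1+8],None,fx=4,fy=4,interpolation=cv2.INTER_CUBIC)
    _,s,_,p=cv2.minMaxLoc(cv2.matchTemplate(w,t,cv2.TM_CCOEFF_NORMED)); print(n,'shift px',(p[0]-32)/4,(p[1]-32)/4,round(s,3))
s=observe();print({k:np.round(s[k],2).tolist() for k in('t','eef_pos','orientation','wrist_force','torque')})
E
python3 drop.py
```

```text
plate shift px 0.25 0.0 0.993
housing shift px 0.0 0.0 0.997
{'t': 15.65, 'eef_pos': [0.57, 0.2, 0.13], 'orientation': [179.88, 0.19, 171.22], 'wrist_force': [4.82, 2.43, 5.35], 'torque': [0.53, -1.02, -0.08]}
```

Request:
carry_out(
  plan=[
    {"linear":[0,0,0],"roll":-0.4},
    {"linear":[0,0,0],"roll":-0.4},
    {"linear":[0,0,0],"roll":0},
    {"linear":[0,0,0],"roll":0},
    {"linear":[0,0,0],"roll":0},
  ],
)

```text
t: 16.07
eef_pos: [0.5744, 0.2013, 0.1332]
orientation: [179.9, 0.2, 174.4]
wrist_force: [5.1, 1.8, 3.8]
gripper_width: 0.407
finger_force: 91.9
```

```bash
python3 drop.py
```

```text
plate shift px -1.25 1.5 0.905
housing shift px 0.0 0.75 0.953
{'t': 16.12, 'eef_pos': [0.57, 0.2, 0.13], 'orientation': [179.89, 0.2, 174.45], 'wrist_force': [4.89, 2.59, 3.9], 'torque': [0.49, -1.05, -0.03]}
```

Request:
carry_out(
  plan=[
    {"linear":[0,0,0],"roll":0},
    {"linear":[0,0,0],"roll":0},
    {"linear":[0,0,0],"roll":0},
    {"linear":[0,0,0],"roll":0},
  ],
)

```text
t: 16.45
eef_pos: [0.5743, 0.2013, 0.1331]
orientation: [179.9, 0.2, 174.4]
wrist_force: [4.8, 3.0, 3.9]
gripper_width: 0.41
finger_force: 91.9
```

```bash
python3 drop.py
python3 - <<'E'
from h import *
snap('side','s7.png');a=cv2.imread('pics/s5.png',0);b=cv2.imread('pics/s7.png',0)
for x in (284,290,296,302):print(x,a[204:232,x].tolist(),'\n',b[204:232,x].tolist())
E
```

```text
plate shift px -1.25 1.5 0.905
housing shift px 0.0 0.75 0.953
{'t': 16.5, 'eef_pos': [0.57, 0.2, 0.13], 'orientation': [179.89, 0.2, 174.44], 'wrist_force': [4.92, 2.62, 4.19], 'torque': [0.6, -1.04, 0.01]}
284 [108, 108, 107, 109, 109, 108, 108, 109, 108, 104, 102, 99, 94, 93, 112, 145, 181, 213, 228, 233, 235, 237, 238, 238, 238, 238, 237, 237] 
 [143, 131, 117, 109, 108, 108, 108, 108, 108, 109, 108, 109, 109, 107, 104, 103, 102, 103, 118, 146, 171, 188, 213, 228, 235, 237, 237, 237]
290 [107, 103, 99, 89, 77, 73, 77, 87, 96, 104, 108, 110, 110, 110, 109, 106, 92, 76, 70, 88, 148, 215, 235, 238, 238, 237, 237, 237] 
 [113, 111, 111, 111, 110, 106, 103, 98, 90, 80, 75, 77, 85, 96, 103, 108, 109, 109, 109, 105, 89, 73, 69, 94, 158, 217, 235, 237]
296 [108, 110, 111, 111, 110, 109, 109, 101, 83, 71, 68, 73, 89, 103, 105, 93, 77, 69, 68, 68, 74, 124, 202, 232, 237, 237, 237, 238] 
 [119, 117, 110, 103, 100, 103, 108, 109, 110, 110, 107, 97, 80, 70, 67, 76, 94, 105, 104, 89, 73, 70, 97, 165, 220, 234, 237, 238]
302 [127, 124, 122, 117, 112, 108, 100, 83, 70, 67, 73, 89, 103, 106, 92, 76, 69, 71, 79, 84, 77, 95, 158, 217, 233, 237, 238, 239] 
 [124, 124, 125, 124, 125, 124, 120, 115, 111, 107, 97, 80, 70, 68, 76, 96, 106, 103, 87, 73, 70, 94, 158, 217, 234, 237, 238, 239]
```

The edge profiles moved down about 4 px (3.6 px expected for 10 mm), so the plate has dropped home. I'll ease the turn back slightly and lift the crank off.

Request:
carry_out(
  plan=[
    {"linear":[0,0,0],"roll":0.5},
    {"linear":[0,0,0],"roll":0.4},
    {"linear":[0,0,0],"roll":0},
    {"linear":[0,0,-0.03],"roll":0},
    {"linear":[0,0,-0.03],"roll":0},
    {"linear":[0,0,-0.03],"roll":0},
    {"linear":[0,0,-0.03],"roll":0},
    {"linear":[0,0,-0.03],"roll":0},
    {"linear":[0,0,-0.03],"roll":0},
    {"linear":[0,0,-0.03],"roll":0},
    {"linear":[0,0,-0.03],"roll":0},
    {"linear":[0,0,-0.09],"roll":0},
    {"linear":[0,0,-0.09],"roll":0},
    {"linear":[0,0,-0.09],"roll":0},
    {"linear":[0,0,-0.09],"roll":0},
    {"linear":[0,0,0],"roll":0},
    {"linear":[0,0,0],"roll":0},
  ],
)

```text
t: 17.97
eef_pos: [0.5726, 0.2003, 0.2527]
orientation: [180.0, 0.0, 170.9]
wrist_force: [-1.2, -0.4, -4.7]
gripper_width: 0.411
finger_force: 91.6
```

```bash
python3 drop.py; python3 look.py w8 crank:.243
python3 - <<'E'
from h import *
snap('side','s8.png');a=cv2.imread('pics/side0.png',0);b=cv2.imread('pics/s8.png',0)
for x in (296,302,320):print(x,a[196:232,x].tolist(),'\n',b[196:232,x].tolist())
w=cv2.imread('pics/w8.png')[220:420,200:440];s=cv2.imread('pics/s8.png')[70:270,220:420]
cv2.imwrite('pics/v8.png',np.hstack([cv2.resize(s,(400,400)),cv2.resize(w,(400,333),) if 0 else cv2.resize(w,(400,400))]))
E
```

```text
plate shift px -1.25 1.5 0.906
housing shift px 0.0 0.75 0.952
{'t': 18.02, 'eef_pos': [0.57, 0.2, 0.25], 'orientation': [-179.95, -0.1, 170.87], 'wrist_force': [-0.16, 0.55, -3.49], 'torque': [0.01, -0.03, -0.05]}
{'t': 18.017, 'eef_pos': [0.572, 0.2, 0.251], 'orientation': [-179.948, -0.099, 170.868], 'joints': [-27.75, 19.396, 5.851, 96.565, -2.161, 64.261, 59.582]}
crank [([315.2, 286.9], 0.86, [0.569, 0.2001, 0.243])]
296 [111, 112, 114, 126, 146, 144, 124, 108, 105, 107, 109, 109, 108, 108, 107, 99, 83, 69, 66, 72, 88, 101, 104, 90, 75, 69, 67, 67, 73, 123, 198, 229, 234, 235, 235, 236] 
 [100, 114, 149, 172, 174, 152, 126, 112, 108, 108, 106, 100, 99, 101, 107, 108, 109, 109, 106, 97, 80, 69, 67, 74, 93, 105, 103, 87, 73, 69, 92, 156, 217, 233, 236, 237]
302 [112, 112, 112, 114, 130, 159, 157, 136, 123, 122, 120, 115, 109, 107, 99, 82, 69, 64, 71, 88, 102, 104, 91, 75, 68, 70, 77, 82, 76, 92, 155, 214, 231, 234, 236, 237] 
 [126, 127, 127, 127, 134, 149, 150, 136, 125, 123, 123, 123, 123, 124, 120, 116, 110, 107, 96, 80, 69, 67, 75, 93, 105, 103, 86, 72, 69, 93, 157, 215, 232, 235, 237, 239]
320 [141, 143, 161, 186, 189, 168, 146, 125, 111, 108, 107, 99, 95, 99, 104, 107, 109, 107, 104, 88, 71, 68, 91, 154, 214, 232, 234, 234, 232, 232, 234, 236, 237, 237, 235, 234] 
 [142, 145, 162, 187, 191, 171, 172, 215, 232, 230, 195, 141, 113, 108, 106, 98, 93, 98, 105, 109, 110, 107, 98, 81, 69, 72, 120, 198, 228, 233, 235, 237, 238, 237, 236, 235]
```

View pics/v8.png

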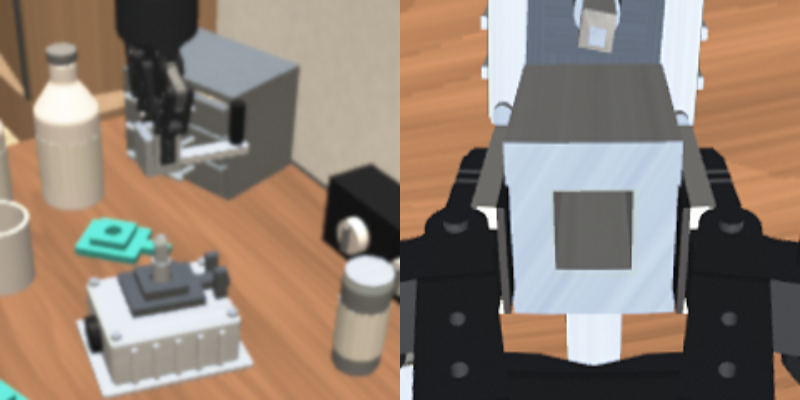

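The plate is home in the side view, and the crank is off and held level. Returning it to the mat.

Request:
carry_out(
  plan=[
    {"linear":[0,0,0],"roll":0.845},
    {"linear":[0,0,0],"roll":0.845},
    {"linear":[0,0,0],"roll":0.845},
    {"linear":[0,0,0],"roll":0.845},
    {"linear":[0,0,0],"roll":0.845},
    {"linear":[-0.067,-0.1835,0],"roll":0},
    {"linear":[-0.067,-0.1835,0],"roll":0},
    {"linear":[-0.067,-0.1835,0],"roll":0},
    {"linear":[-0.067,-0.1835,0],"roll":0},
    {"linear":[-0.067,-0.1835,0],"roll":0},
    {"linear":[-0.067,-0.1835,0],"roll":0},
    {"linear":[-0.067,-0.1835,0],"roll":0},
    {"linear":[-0.067,-0.1835,0],"roll":0},
    {"linear":[-0.067,-0.1835,0],"roll":0},
    {"linear":[-0.067,-0.1835,0],"roll":0},
    {"linear":[0,0,0],"roll":0},
    {"linear":[0,0,0],"roll":0},
    {"linear":[0,0,0],"roll":0},
  ],
)

```text
t: 19.67
eef_pos: [0.5319, -0.1875, 0.2513]
orientation: [180.0, -0.1, 154.0]
wrist_force: [0.8, 1.6, -4.7]
gripper_width: 0.41
finger_force: 91.7
```

Request:
carry_out(
  plan=[
    {"linear":[0,0,0.18],"roll":0},
    {"linear":[0,0,0.18],"roll":0},
    {"linear":[0,0,0.18],"roll":0},
    {"linear":[0,0,0.18],"roll":0},
    {"linear":[0,0,0.18],"roll":0},
    {"linear":[0,0,0.18],"roll":0},
    {"linear":[0,0,0.03],"roll":0},
    {"linear":[0,0,0.02],"roll":0},
    {"linear":[0,0,0.02],"roll":0},
    {"linear":[0,0,0.01],"roll":0},
    {"linear":[0,0,0.01],"roll":0},
    {"linear":[0,0,0.01],"roll":0},
    {"linear":[0,0,0],"roll":0},
    {"linear":[0,0,0],"roll":0},
    {"linear":[0,0,0],"roll":0},
  ],
)

```text
t: 20.92
eef_pos: [0.5325, -0.1882, 0.0168]
orientation: [180.0, 0.0, 154.0]
wrist_force: [-0.1, -0.5, -3.1]
gripper_width: 0.41
finger_force: 91.5
```

Request:
carry_out(
  plan=[
    {"linear":[0,0,0.005],"roll":0},
    {"linear":[0,0,0.005],"roll":0},
    {"linear":[0,0,0.005],"roll":0},
    {"linear":[0,0,0],"roll":0},
    {"linear":[0,0,0],"roll":0},
  ],
)

```text
t: 21.33
eef_pos: [0.5323, -0.1881, 0.0133]
orientation: [180.0, 0.0, 154.0]
wrist_force: [-0.9, 0.3, -2.0]
gripper_width: 0.403
finger_force: 92.1
```

Request:
carry_out(
  plan=[
    {"linear":[0,0,0.003],"roll":0},
    {"linear":[0,0,0],"roll":0},
    {"linear":[0,0,0],"roll":0},
  ],
)

```text
t: 21.58
eef_pos: [0.5323, -0.1881, 0.0132]
orientation: [180.0, 0.0, 154.0]
wrist_force: [-2.7, 2.3, 5.0]
gripper_width: 0.411
finger_force: 92.8
```

Request:
carry_out(
  plan=[
    {"linear":[0,0,0],"roll":0},
    {"linear":[0,0,0],"roll":0},
    {"linear":[0,0,0],"roll":0},
    {"linear":[0,0,0],"roll":0},
    {"linear":[0,0,0],"roll":0},
    {"linear":[0,0,0],"roll":0},
    {"linear":[0,0,0],"roll":0},
    {"linear":[0,0,0],"roll":0},
    {"linear":[0,0,0],"roll":0},
    {"linear":[0,0,0],"roll":0},
  ],
  fingers=-1,
)

```text
t: 22.42
eef_pos: [0.5322, -0.1881, 0.0127]
orientation: [180.0, -0.0, 154.0]
wrist_force: [-0.2, -0.2, 0.2]
gripper_width: 0.998
finger_force: 0.0
```

Request:
carry_out(
  plan=[
    {"linear":[0,0,-0.05],"roll":0},
    {"linear":[0,0,-0.1],"roll":0},
    {"linear":[0,0,-0.18],"roll":0},
    {"linear":[0,0,-0.18],"roll":0},
    {"linear":[0,0,-0.18],"roll":0},
    {"linear":[0,0,-0.18],"roll":0},
    {"linear":[0,0,-0.18],"roll":0},
    {"linear":[0,0,0],"roll":0},
    {"linear":[0,0,0],"roll":0},
  ],
)

```text
t: 23.17
eef_pos: [0.5334, -0.1887, 0.2258]
orientation: [179.9, 0.3, 154.0]
wrist_force: [-0.6, 0.3, -0.8]
gripper_width: 0.998
finger_force: 0.0
```

```bash
python3 drop.py; python3 look.py w9 crank:.004 crank_grip:.039 spacer:.004
python3 - <<'E'
from h import *
snap('side','s9.png');a=cv2.imread('pics/side0.png');b=cv2.imread('pics/s9.png')
d=cv2.absdiff(a,b).max(2)>40; n,l,st,_=cv2.connectedComponentsWithStats(d.astype(np.uint8))
print([s.tolist() for s in st[1:] if s[4]>15])
for t in('crank','crank_grip','spindle_tip'):print(t,[(np.round(q['pixel'],1).tolist(),round(q['p'],2)) for q in place_of(t,'side')[:3]])
E
```

```text
plate shift px -1.25 1.5 0.902
housing shift px 0.0 0.75 0.954
{'t': 23.22, 'eef_pos': [0.53, -0.19, 0.22], 'orientation': [179.95, 0.09, 153.97], 'wrist_force': [-0.37, 0.26, -0.87], 'torque': [0.0, 0.02, -0.02]}
{'t': 23.217, 'eef_pos': [0.532, -0.188, 0.224], 'orientation': [179.952, 0.092, 153.972], 'joints': [-0.615, 17.203, 19.757, 104.713, -6.731, 59.118, 85.751]}
crank [([203.4, 69.2], 0.74, [0.3634, -0.2283, 0.004]), ([314.3, 199.5], 0.7, [0.5311, -0.1888, 0.004])]
crank_grip [([139.4, 96.1], 0.96, [0.3621, -0.2874, 0.039]), ([315.8, 289.9], 0.94, [0.6052, -0.2234, 0.039])]
spacer [([427.8, 252.1], 0.62, [0.6342, -0.1048, 0.004])]
[[2, 0, 44, 18, 318], [229, 0, 271, 311, 25856], [11, 19, 40, 14, 151], [19, 35, 24, 5, 86], [18, 36, 52, 81, 2090], [0, 101, 4, 52, 140], [0, 150, 59, 211, 2912], [304, 197, 22, 13, 88], [278, 198, 37, 18, 152], [330, 201, 6, 7, 20], [279, 209, 48, 20, 238], [293, 215, 20, 4, 21], [441, 223, 5, 8, 25], [9, 323, 28, 66, 554], [0, 348, 12, 19, 160], [430, 353, 5, 21, 38], [0, 378, 12, 18, 125]]
crank [([311.6, 444.1], 0.83), ([388.7, 374.6], 0.6)]
crank_grip [([437.6, 360.8], 0.8), ([336.6, 476.1], 0.57), ([300.8, 245.5], 0.54)]
spindle_tip [([300.5, 186.3], 0.63)]
```

```bash
python3 -c "
from rig import *
print(sign_off())"
```

```text
the job is handed in; nothing more can be done
None
```

The job is handed in: by the side camera the lock plate dropped fully home, and the crank is back on its cork mat, hub down and released, about 1 mm from where it started, at about 23 s of the allowed 72 s.

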